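# Fetch the tester from the blocked instrument drawer

### The arm

A 7-joint arm with a two-finger parallel gripper is mounted at the origin on a cart in front of the work surface, level with it; the furniture and walls round the work are solid. World frame = base frame: x ahead of the robot, y to its left, z up, the work surface at z = 0. Lengths are in m, angles in rad, forces in N, time in s.
With the tool pointing down it reaches from about 0.425 to 0.925 m from the base axis. Payload 6.8 kg.
Tool frame: the origin (TCP) lies midway between the tips of the shut fingers; the grasp point (between the pads) lies 19 mm behind it; z points along the fingers, y is the line along which they close (so a half turn about z gives the same grasp; the last joint's range is limited). The gripper opens to 85 mm and grips with 20 to 120 N. Pads are 22 mm wide; open, the fingers measure 114 mm over their backs; the gripper's body (76 mm by 85 mm) begins 54 mm behind the grasp point. The pads swing forward as they close: fully open they stand 13 mm farther back than shut.
Start: joints at [-1.327, 0.477, 0.022, 1.555, -0.011, 1.109, -0.083], TCP at [0.233, 0.634, 0.231] pointing down, gripper open.
Joint ranges: [-2.96, 2.96], [-0.34, 2.1], [-1.41, 1.46], [0.24, 2.44], [-1.37, 4.51], [0.17, 1.92], [-2.96, 2.96]. Speed limits (rad/s): [2.39, 2.39, 3.14, 3.14, 3.14, 3.14, 3.14].

### API

Orientations are given as a rotation vector (axis times angle).
In Python, from bench import r gives the robot as it stands. The module is installed in compiled form; this text tells all that it offers.
- The arm moves only by the tool apply_moves, never from a script. Its argument "rows" is a list of rows, each a list of 6 numbers: the shift along the tool's x, y, z scaled (see below), then the turn, a rotation vector about the tool's x, y, z scaled (see below). A call has 1 to 5 rows; each row is the pose to reach, as a shift and turn from the pose commanded when the call began, along the tool's axes at that moment; what a row does not reach only later rows make up. The controller multiplies each number of a shift by 0.25 m and each number of a turn by 90 degrees. A row lasts 1/8 s, in which the tool goes at most 62.5 mm and 10.7 degrees, less where a joint would pass 70% of its speed; a pose out of reach is approached as far as the arm can. A call with a number of a shift or a turn outside -1 to 1 is refused whole. A call with a gripper value outside its range is refused whole. "claw" is the opening, from 0 (shut) to 1 (fully open), set as the call begins (left out, the last holds). The fingers move at their own pace and stop on an object; "newtons" is the grip in N (left out, the last holds). Time passes only in rows, so rows that repeat a pose let the fingers close. It gives the time, the measured TCP pose, the force, the opening and the grip force at its end, in the units of the state.
- r.get_obs(): the state, without advancing time (a new reading comes with each control period).
- r.grab_frame(name): name is "scene" or "top" or "wrist"; returns a dict with "pixels" (480x640x3 uint8, red, green, blue), "intrinsics" (3x3 intrinsics, pixels), "eye" and "attitude" of the camera in the world. Camera axes: x right, y up, looking along -z (the intrinsics and any distortion apply to the point x, -y, -z); pixel columns grow to the right and rows downward; lengths in m; the calibration is good to about 2 mm. A picture is of the moment at which its call begins. There is no depth.
- r.hand_in(): hands the job in; it is judged then, once.
Trained networks look in a picture, given as the dict that the camera call returned (one of the last four; its "shot" number tells which), for a name from the list of things; names that differ only in an ending like _2 or _b are one class to them, and where a whole thing is asked for, a point or a joint stands for the part that bears it (a point fixed in the world has none). Each returns a list of dicts, best first, with "conf" (0 to 1); they miss things now and then, are a little off and sometimes report something else, mostly with a low value. They report only what shows in the picture. A call takes as long as a camera call. They do not tell look-alikes from the thing itself.
- r.search_frame(picture, thing): "rect" ([left, top, width, height] in pixels, round what is visible of it).
- r.outline_of(picture, thing): "pixels" (480x640 bool, what is visible of it) and "rect" ([left, top, width, height] in pixels, round what is visible of it).
- r.landmark_of(picture, thing): "point" ([column, row] in pixels: a listed point, or the origin of a listed thing).
The state is a dict: "clock": time; "joints": joint angles; "qvel": joint speeds; "tau": joint torques, N m; "tcp_pos": TCP position; "orientation": TCP orientation; "contact_force": force on the tool from outside, world axes, zero at the start; "moment": the same for the moment, N m; "grip_width": finger opening in m; "gripper_force": force on a finger pad.
Only numpy, scipy, OpenCV 4.12 (cv2) and the standard library are available. Lean on these libraries where they do the work, as an engineer would, in place of code of your own. Each camera call takes 0.05 s, during which the arm holds its last target. There are 200 camera calls.

### The job

A carton and a roll of green labels stand in front of the instrument drawer, which is ajar and cannot be pulled out past them. Stand both of them upright on the grey mat, then pull the drawer right out, take the bus tester out of it and lay it flat, keys up, in the blue order tray. Shut the drawer fully, then stand the carton and the roll back where each of them stood at the start, without tipping them over or disturbing the roll of yellow tape.

Things in the scene. Friction and masses are not known exactly. Their poses are not given: they have to be found in the camera images.
- carton: small brown cardboard carton with tape along its top, the one standing beside the green roll in front of the drawer, 61 x 90 x 51 mm (own x, y, z), 0.12 kg; its 90 mm length (own y) points roughly towards the robot at the start. Origin at the centre of its underside, z up. Grasp it across its 61 mm width (own x)
- label_roll: roll of green labels standing on end, 65 mm diameter, 50 mm tall, 0.12 kg. Origin at the centre of its underside, z up. Grasp it across its diameter
- tester: black and orange handheld bus tester with screen and keys on top, 142 x 65 x 30 mm (own x, y, z), 0.34 kg, lying in the drawer along its length, front end showing. Origin: centre of underside, z up. Its foam nest has 12 mm high ridges but leaves the middle 60 mm of both long sides free (47 mm to the drawer walls): grasp there, across its width. It lifts straight out only with the drawer out over 0.175 m
- drawer (a joint): how far the instrument drawer is pulled out, m: 0 fully shut, 0.185 at its end stop. It slides along the unit's own -x (towards the robot) with about 1.5 N of friction and stays where it is left
- handle (a point): middle of the drawer's horizontal steel bar handle, 11 mm thick, 100 mm long along own y, 65 mm above the table and 35 mm below the top of the unit; the gap between the bar and the blue drawer front behind it is 29 mm. Own -x is the direction in which the drawer opens. Moves with the drawer
- drawer_unit: grey steel drawer unit with one blue-fronted drawer, 250 x 190 x 100 mm (own x, y, z), fixed; two small things stand on the rear half of its top. Origin: centre of underside; own -x points out of its front, towards the robot. The outer face of the shut drawer lies at own x = -0.125 m. The drawer's walls reach 72 mm above the table, its front panel 90 mm, its foam floor lies at 27 mm
- side_mat: grey mat with a thin white border line, 140 x 200 x 3 mm (own x, y, z), fixed flat on the table, empty at the start. Origin at the centre of its underside. It has room for the carton and the roll side by side along its own y
- order_tray: shallow blue plastic tray, 140 x 200 x 20 mm (own x, y, z), fixed, empty at the start; walls and floor 4 mm thick, so the inside is 132 x 192 mm and its floor lies 4 mm above the table. Origin at the centre of its underside. The tester fits in it only with its length roughly along the tray's own y
- tape_yellow: roll of yellow packing tape lying flat, 99 mm diameter, 45 mm tall, at the left; a bystander, leave it alone. Origin at the centre of its underside
Not all that is in view belongs to the job. Several things have the shape of the label_roll; the one meant has the colours described above.

How it is judged:
On the way, in this order (a step that is already met when the one before it is completed fails the run):
1. the carton and the green roll both stand upright on the grey mat, let go (x of carton in the frame of side_mat between -0.07 and 0.07 m and y of carton in the frame of side_mat between -0.1 and 0.1 m and z of carton in the frame of side_mat between -0.003 and 0.012 m and angle between each of carton, label_roll's own z axis and vertical below 0.15 rad and contact force between the fingers and carton below 0.5 N and x of label_roll in the frame of side_mat between -0.07 and 0.07 m and y of label_roll in the frame of side_mat between -0.1 and 0.1 m and z of label_roll in the frame of side_mat between -0.003 and 0.012 m and contact force between the fingers and label_roll below 0.5 N), for 0.2 s.
2. the drawer is pulled out by more than 0.15 m (value of joint drawer above 0.15 m), for 0.1 s.
3. the tester lies flat in the blue tray, let go (x of tester in the frame of order_tray between -0.045 and 0.045 m and y of tester in the frame of order_tray between -0.045 and 0.045 m and z of tester in the frame of order_tray between -0.003 and 0.012 m and angle between tester's own z axis and vertical below 0.1 rad and contact force between the fingers and tester below 0.5 N), for 0.2 s.
4. the drawer is fully shut (within 6 mm), with the carton and the roll still on the mat (all of step 1 and value of joint drawer below 0.006 m), for 0.1 s.
At the end, for the whole second after the job is handed in: The tester lies flat on the floor of the blue tray, its centre within 45 mm of the tray's along both tray axes; the drawer is shut within 6 mm; the carton and the green roll stand upright, each within 15 mm of where it stood at the start; all are at rest and let go (all of step 3 and value of joint drawer below 0.006 m and distance of each of carton, label_roll from where it was at the start of the episode below 0.015 m and angle between each of carton, label_roll's own z axis and vertical below 0.1 rad and linear speed of each of carton, label_roll, tester below 0.02 m/s); the robot touches nothing.
It fails at once if the carton is tipped over (angle between carton's own z axis and vertical above 0.7 rad).
It fails at once if the roll is tipped over (angle between label_roll's own z axis and vertical above 0.7 rad).
It fails at once if the tester is turned on its side or over (angle between tester's own z axis and vertical above 1 rad).
It fails at once if the yellow tape is disturbed (distance of tape_yellow from where it was at the start of the episode above 0.03 m).
It also fails if it takes over 138 s, if anything falls off the work surface, if the arm or the gripper's body presses on something with over 40 N, if the wrist force passes 120 N, or if a joint passes its speed limit or range.

## Working session

There is one attempt and no reset: what is moved stays moved. The work goes in short steps, Python scripts to look and compute and a tool call to move; the robot and the scene stay as the last step left them, time stands still between calls to the robot, and variables do not carry over. Pictures are saved under pics/ and viewed, at most 14 in all, crops included, and the job is handed in when it is done.

Besides the shell and the picture viewer there is one more tool, called after "Call:" by a JSON object that holds its "fn" and its "kwargs". apply_moves: Moves the arm, as the interface text tells. Its arguments: {"type":"object","properties":{"rows":{"type":"array","items":{"type":"array","items":{"type":"number"}}},"claw":{"type":"number"},"newtons":{"type":"number"}},"required":["rows"]}

```bash
mkdir -p pics
cat > h.py <<'E'
import numpy as np, cv2
from scipy.spatial.transform import Rotation as R
from bench import r
def att(p):
    a=np.array(p["attitude"],float)
    return a if a.shape==(3,3) else R.from_rotvec(a).as_matrix() if a.size==3 else R.from_quat(a).as_matrix()
def ray(p,uv,z):
    K=np.array(p["intrinsics"]);d=np.linalg.inv(K)@[uv[0],uv[1],1]
    d=att(p)@np.array([d[0],-d[1],-d[2]]);e=np.array(p["eye"])
    return e+d*(z-e[2])/d[2]
def proj(p,X):
    c=att(p).T@(np.array(X)-p["eye"]);q=np.array(p["intrinsics"])@[c[0],-c[1],-c[2]]
    return q[:2]/q[2]
def save(p,n): cv2.imwrite(f"pics/{n}.png",p["pixels"][:,:,::-1])
E
python3 - <<'E'
from h import *
o=r.get_obs();print({k:np.round(v,3).tolist() for k,v in o.items()})
for n in("scene","top"):
    p=r.grab_frame(n);save(p,n+"0");print(n,{k:(np.round(v,4).tolist() if k!="pixels" else 0) for k,v in p.items()})
    for t in "carton label_roll drawer_unit side_mat order_tray tape_yellow tester handle".split():
        for d in r.landmark_of(p,t)[:3]:
            print(t,round(d["conf"],2),np.round(d["point"],1),np.round(ray(p,d["point"],0.065 if t=="handle" else 0.027 if t=="tester" else 0),3))
E
```

```text
{'clock': 0.0, 'joints': [-1.327, 0.478, 0.022, 1.556, -0.011, 1.109, -0.083], 'qvel': [0.0, -0.002, 0.0, 0.001, -0.0, 0.0, 0.001], 'tau': [0.0, -59.643, 1.608, -28.12, 0.012, 0.009, 0.0], 'tcp_pos': [0.232, 0.633, 0.23], 'orientation': [-0.55, -3.093, 0.003], 'contact_force': [0.36, -0.513, 0.048], 'moment': [-0.016, 0.027, -0.007], 'gripper_force': 0.0, 'grip_width': 0.085}
scene {'pixels': 0, 'intrinsics': [[509.7885, 0.0, 322.6859], [0.0, 509.7885, 241.7677], [0.0, 0.0, 1.0]], 'eye': [0.0763, -0.4, 0.6496], 'attitude': [0.9237, -0.3235, -0.6335], 'shot': 1}
carton 0.94 [403.  391.9] [ 0.499 -0.075  0.   ]
label_roll 0.91 [350.9 359.3] [0.481 0.026 0.   ]
label_roll 0.65 [311.2 324.9] [0.48  0.133 0.   ]
drawer_unit 0.83 [479.9 290.2] [ 0.793 -0.002  0.   ]
drawer_unit 0.55 [456.9 299.2] [0.737 0.01  0.   ]
side_mat 0.7 [230.2 288.2] [0.42  0.315 0.   ]
order_tray 0.56 [300.4 255.1] [0.593 0.314 0.   ]
tape_yellow 0.91 [188.7 233.2] [0.447 0.544 0.   ]
tester 0.94 [458.1 300.8] [ 0.708 -0.011  0.027]
tester 0.65 [479.8 290.9] [ 0.761 -0.02   0.027]
handle 0.93 [412.9 318.1] [ 0.578 -0.015  0.065]
top {'pixels': 0, 'intrinsics': [[597.6645, 0.0, 319.251], [0.0, 597.6645, 247.7442], [0.0, 0.0, 1.0]], 'eye': [0.411, 0.2454, 1.5087], 'attitude': [0.1116, -0.1131, -1.5863], 'shot': 2}
carton 0.85 [442.5 295.7] [ 0.5   -0.066  0.   ]
label_roll 0.97 [405.9 301.8] [0.486 0.026 0.   ]
label_roll 0.85 [357.9 303.7] [0.484 0.147 0.   ]
drawer_unit 0.81 [409.2 180.1] [0.801 0.006 0.   ]
side_mat 0.84 [290.8 330. ] [0.421 0.317 0.   ]
order_tray 0.66 [295.8 259.7] [0.598 0.302 0.   ]
tape_yellow 0.67 [203.2 326.7] [0.434 0.536 0.   ]
handle 0.77 [422.8 262.5] [ 0.578 -0.009  0.065]
handle 0.39 [415.8 215.5] [0.694 0.003 0.065]
```

View pics/scene0.png

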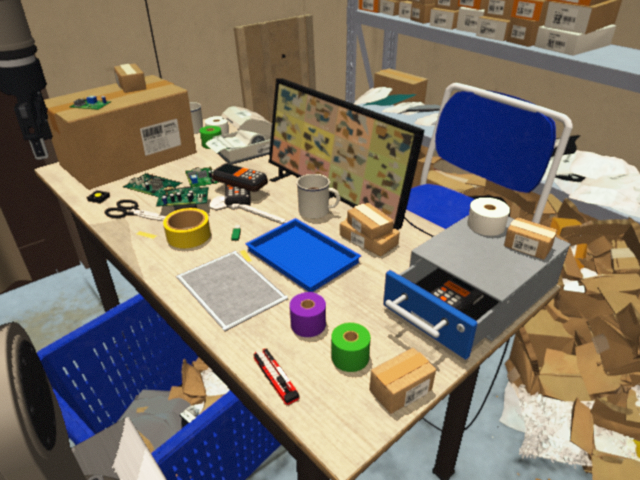

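View pics/top0.png

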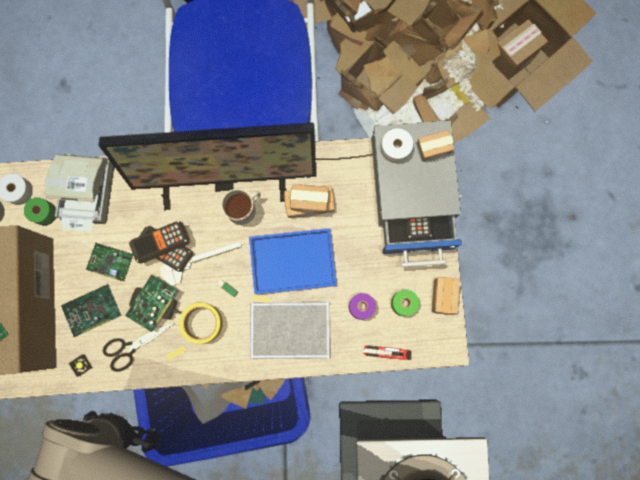

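The pictures show the carton (scene 403,380; top 447,295), green roll (350,347; 405,303), purple decoy (308,314), grey mat (232,290), blue tray (302,253) and the drawer slightly open with its handle at (413,318). Next I measure positions and yaws.

```bash
cat >> h.py <<'E'
def rect(p,t,z,want=None):
    for d in r.outline_of(p,t)[:3]:
        m=d["pixels"].astype(np.uint8);c=max(cv2.findContours(m,0,1)[0],key=len)[:,0]
        w=np.array([ray(p,x,z)[:2] for x in c],np.float32)
        (cx,cy),(a,b),th=cv2.minAreaRect(w*1000)
        print(t,round(d["conf"],2),"c",round(cx),round(cy),"size",round(a),round(b),"ang",round(th,1))
E
python3 - <<'E'
from h import *
p=r.grab_frame("top")
for t,z in dict(carton=.051,label_roll=.05,side_mat=.003,order_tray=.02,drawer_unit=.1,tape_yellow=.045,tester=.057).items(): rect(p,t,z)
q=r.grab_frame("scene")
for t,z in dict(carton=.051,side_mat=.003,order_tray=.02).items(): rect(q,t,z)
E
```

```text
carton 0.62 c 498 -65 size 68 91 ang 81.7
label_roll 0.8 c 483 36 size 64 63 ang 88.9
label_roll 0.68 c 475 140 size 60 66 ang 43.6
side_mat 0.63 c 422 320 size 198 138 ang 88.9
order_tray 0.74 c 594 309 size 148 209 ang 5.0
drawer_unit 0.94 c 744 4 size 356 200 ang 3.0
tape_yellow 0.89 c 441 534 size 102 96 ang 63.2
tester 0.86 c 664 -2 size 57 65 ang 3.4
carton 0.61 c 484 -83 size 81 108 ang 82.1
side_mat 0.92 c 421 317 size 206 143 ang 89.0
side_mat 0.38 c 870 46 size 526 276 ang 9.8
order_tray 0.79 c 588 302 size 164 222 ang 5.6
order_tray 0.28 c 504 -67 size 87 117 ang 83.7
```

```bash
cat >> h.py <<'E'
def T(y):
    y=np.radians(y);c,s=np.cos(y),np.sin(y)
    return np.array([[-s,c,0],[c,s,0],[0,0,-1.]])
def go(W,cur=None):
    o=r.get_obs();P=np.array(o["tcp_pos"]);M=R.from_rotvec(o["orientation"]).as_matrix()
    for w in W:
        Q=np.array(w[:3]);N=T(w[3]);d=M.T@(Q-P);a=R.from_matrix(M.T@N).as_rotvec()
        print(w,"row",np.round(np.r_[d/.25,a/(np.pi/2)],3).tolist(),"n",round(max(np.linalg.norm(d)/.0625,np.degrees(np.linalg.norm(a))/10.7),1))
        P,M=Q,N
E
python3 - <<'E'
from h import *
go([(.36,.42,.25,40),(.45,.2,.25,10),(.46,-.0,.25,0)])
E
```

```text
(0.36, 0.42, 0.25, 40) row [-0.773, -0.627, -0.075, 0.0, -0.0, 0.332] n 4.0
(0.45, 0.2, 0.25, 10) row [-0.906, -0.29, 0.0, 0.0, 0.0, 0.333] n 3.8
(0.46, -0.0, 0.25, 0) row [-0.795, -0.1, 0.0, 0.0, 0.0, 0.111] n 3.2
```

Call:
{"fn": "apply_moves", "kwargs": {"rows": [[-0.773, -0.627, -0.075, 0, 0, 0.332], [-0.773, -0.627, -0.075, 0, 0, 0.332], [-0.773, -0.627, -0.075, 0, 0, 0.332], [-0.773, -0.627, -0.075, 0, 0, 0.332], [-0.773, -0.627, -0.075, 0, 0, 0.332]], "claw": 1}}

```text
clock: 2.12
tcp_pos: [0.3639, 0.415, 0.251]
orientation: [1.341, 2.839, 0.001]
contact_force: [-0.8, 0.5, 1.1]
grip_width: 0.0857
gripper_force: 0.0
```

Call:
{"fn": "apply_moves", "kwargs": {"rows": [[-0.906, -0.29, 0, 0, 0, 0.333], [-0.906, -0.29, 0, 0, 0, 0.333], [-0.906, -0.29, 0, 0, 0, 0.333], [-0.906, -0.29, 0, 0, 0, 0.333], [-0.906, -0.29, 0, 0, 0, 0.333]]}}

```text
clock: 2.75
tcp_pos: [0.4513, 0.1964, 0.2504]
orientation: [2.027, 2.399, 0.001]
contact_force: [-0.5, 0.7, 0.7]
grip_width: 0.0854
gripper_force: 0.0
```

Call:
{"fn": "apply_moves", "kwargs": {"rows": [[-0.795, -0.1, 0, 0, 0, 0.111], [-0.795, -0.1, 0, 0, 0, 0.111], [-0.795, -0.1, 0, 0, 0, 0.111], [-0.795, -0.1, 0, 0, 0, 0.111], [-0.795, -0.1, 0, 0, 0, 0.111]]}}

```text
clock: 3.38
tcp_pos: [0.4601, 0.0006, 0.2502]
orientation: [-2.221, -2.222, -0.001]
contact_force: [-0.7, -0.4, -0.4]
grip_width: 0.0853
gripper_force: 0.0
```

Run:
```python
from h import *
o=r.get_obs();print(np.round(o["tcp_pos"],3),np.round(o["joints"],2))
p=r.grab_frame("wrist");save(p,"w1");print(p["eye"])
rect(p,"carton",.051);rect(p,"label_roll",.05);rect(p,"handle",.065)
for t,z in(("carton",0),("label_roll",0),("handle",.065)):
    for d in r.landmark_of(p,t)[:3]:print(t,d["conf"],d["point"],ray(p,d["point"],z))
```

```text
[0.46  0.001 0.25 ] [-0.67  0.09  0.58  2.06 -0.06  1.01 -0.06]
[0.45971261 0.0747942  0.39267063]
carton 0.71 c 498 -62 size 70 89 ang 83.9
label_roll 0.7 c 476 124 size 43 63 ang 90.0
label_roll 0.56 c 483 33 size 65 64 ang 76.4
handle 0.76 c 639 -15 size 137 198 ang 3.2
handle 0.65 c 496 -56 size 66 85 ang 83.0
carton 0.84 [355.9, 257.8] [ 0.49803794 -0.07131656  0.        ]
label_roll 0.91 [332.8, 21.6] [0.47304101 0.13965888 0.        ]
label_roll 0.63 [340.4, 155.9] [0.48119525 0.02806809 0.        ]
```

View pics/w1.png

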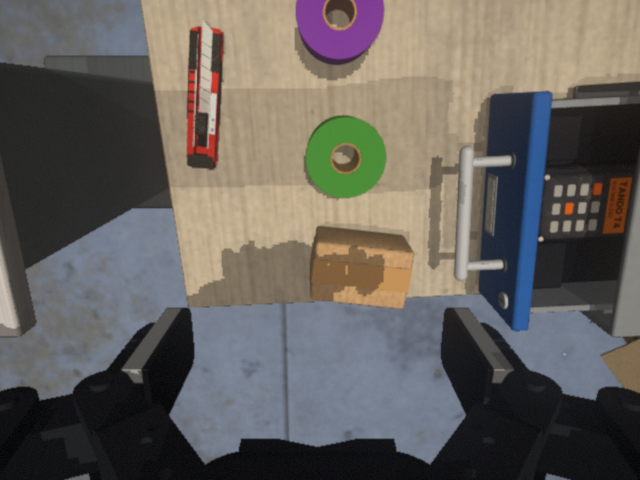

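Wrist view: green roll hole at (346,157), carton (360,270) near the table edge, handle bar (464,212).

Run:
```python
from h import *
p=r.grab_frame("wrist")
im=p["pixels"].astype(int);g=((im[:,:,1]>im[:,:,0]+50)&(im[:,:,1]>im[:,:,2]+50)).astype(np.uint8)
c=max(cv2.findContours(g,0,1)[0],key=len);print(cv2.minEnclosingCircle(c),cv2.boundingRect(c))
# fit: synth silhouette of cylinder vs mask
K=p["intrinsics"]
from scipy.optimize import minimize
a=np.linspace(0,6.28,60)
def f(v):
    P=np.array([proj(p,(v[0]+.0325*np.cos(t),v[1]+.0325*np.sin(t),z)) for z in(0,.05) for t in a],np.float32)
    m=np.zeros_like(g);cv2.fillConvexPoly(m,cv2.convexHull(np.round(P*8).astype(np.int32)),1,shift=3)
    return (m!=gg).sum()
gg=np.zeros_like(g);cv2.drawContours(gg,[c],-1,1,-1)
s=minimize(f,[.483,.03],method="Nelder-Mead",options=dict(initial_simplex=[[.483,.03],[.49,.03],[.483,.04]]));print("roll",s.x,s.fun)
d=r.outline_of(p,"carton")[0]["pixels"].astype(np.uint8)
def f2(v):
    t=v[2];B=np.array([[x,y] for x in(-.045,.045) for y in(-.0305,.0305)])@np.array([[np.cos(t),np.sin(t)],[-np.sin(t),np.cos(t)]])+v[:2]
    P=np.array([proj(p,(b[0],b[1],z)) for z in(0,.051) for b in B],np.float32)
    m=np.zeros_like(g);cv2.fillConvexPoly(m,cv2.convexHull(np.round(P*8).astype(np.int32)),1,shift=3)
    return (m!=d).sum()
s2=minimize(f2,[.498,-.069,-.12],method="Nelder-Mead",options=dict(initial_simplex=[[.498,-.069,-.12],[.505,-.069,-.12],[.498,-.06,-.12],[.498,-.069,0]]));print("carton",s2.x,s2.fun,d.sum())
for uv in((467,150),(459,276)):print("bar end",ray(p,uv,.068))
x,y=s.x
go([(x,y,.12,0),(x,y,.014,0)])
```

```text
((345.53155517578125, 157.20069885253906), 39.9058952331543) (307, 118, 79, 79)
roll [0.48164114 0.03211853] 539.0
carton [ 0.49730577 -0.06987661 -0.04108263] 1110.0 7466
bar end [0.57234106 0.04094301 0.068     ]
bar end [ 0.57657068 -0.06156448  0.068     ]
(np.float64(0.4816411437988282), np.float64(0.03211853027343751), 0.12, 0) row [0.127, 0.088, 0.52, -0.0, 0.0, 0.001] n 2.2
(np.float64(0.4816411437988282), np.float64(0.03211853027343751), 0.014, 0) row [0.0, 0.0, 0.424, 0.0, 0.0, 0.0] n 1.7
```

Call:
{"fn": "apply_moves", "kwargs": {"rows": [[0.125, 0.088, 0.52, 0, 0, 0], [0.125, 0.088, 0.52, 0, 0, 0], [0.125, 0.088, 0.52, 0, 0, 0], [0.125, 0.088, 0.94, 0, 0, 0], [0.125, 0.088, 0.94, 0, 0, 0]], "claw": 1, "newtons": 25}}

```text
clock: 4.45
tcp_pos: [0.4827, 0.0311, 0.0151]
orientation: [2.221, 2.221, 0.003]
contact_force: [0.8, 0.7, -0.2]
grip_width: 0.0853
gripper_force: 0.0
```

Call:
{"fn": "apply_moves", "kwargs": {"rows": [[0, 0, 0, 0, 0, 0], [0, 0, 0, 0, 0, 0], [0, 0, 0, 0, 0, 0], [0, 0, 0, 0, 0, 0], [0, 0, 0, 0, 0, 0]], "claw": 0}}

```text
clock: 5.08
tcp_pos: [0.4827, 0.0313, 0.0162]
orientation: [2.221, 2.221, 0.003]
contact_force: [-0.3, 1.0, 9.6]
grip_width: 0.0632
gripper_force: 29.1
```

Run:
```python
from h import *
o=r.get_obs();print(np.round(o["tcp_pos"],4),o["grip_width"],o["gripper_force"])
go([(.482,.032,.16,0),(.45,.2,.16,0),(.424,.368,.16,0),(.424,.368,.025,0)])
```

```text
[0.4827 0.0313 0.0162] 0.0631727042097549 29.07034873860539
(0.482, 0.032, 0.16, 0) row [0.003, -0.002, -0.575, 0.001, -0.001, 0.0] n 2.3
(0.45, 0.2, 0.16, 0) row [0.672, -0.128, 0.0, 0.0, 0.0, 0.0] n 2.7
(0.424, 0.368, 0.16, 0) row [0.672, -0.104, 0.0, 0.0, 0.0, 0.0] n 2.7
(0.424, 0.368, 0.025, 0) row [0.0, 0.0, 0.54, 0.0, 0.0, 0.0] n 2.2
```

Call:
{"fn": "apply_moves", "kwargs": {"rows": [[0, 0, -0.575, 0, 0, 0], [0, 0, -0.575, 0, 0, 0], [0, 0, -0.575, 0, 0, 0], [0.25, -0.05, -0.575, 0, 0, 0], [0.5, -0.1, -0.575, 0, 0, 0]]}}

```text
clock: 5.7
tcp_pos: [0.4572, 0.1546, 0.1598]
orientation: [2.224, 2.219, 0.003]
contact_force: [0.8, 0.6, -1.2]
grip_width: 0.0634
gripper_force: 29.2
```

Call:
{"fn": "apply_moves", "kwargs": {"rows": [[0.25, -0.04, 0, 0, 0, 0], [0.5, -0.08, 0, 0, 0, 0], [0.75, -0.12, 0, 0, 0, 0], [0.845, -0.135, 0, 0, 0, 0], [0.845, -0.135, 0, 0, 0, 0]]}}

```text
clock: 6.32
tcp_pos: [0.4225, 0.3667, 0.1586]
orientation: [-2.217, -2.226, 0.0]
contact_force: [0.4, -1.0, -1.5]
grip_width: 0.0634
gripper_force: 29.2
```

Run:
```python
from h import *
o=r.get_obs();print(np.round(o["tcp_pos"],4),o["grip_width"],o["gripper_force"])
p=r.grab_frame("wrist");rect(p,"side_mat",.003)
go([(.422,.372,.06,0),(.422,.372,.021,0)])
```

```text
[0.4225 0.3667 0.1586] 0.06342371117114064 29.201636751531623
side_mat 0.95 c 422 359 size 143 120 ang 0.2
(0.422, 0.372, 0.06, 0) row [0.036, -0.007, 0.395, -0.0, 0.001, -0.001] n 1.6
(0.422, 0.372, 0.021, 0) row [0.0, 0.0, 0.156, 0.0, 0.0, 0.0] n 0.6
```

Call:
{"fn": "apply_moves", "kwargs": {"rows": [[0.03, 0, 0.2, 0, 0, 0], [0.03, 0, 0.395, 0, 0, 0], [0.03, 0, 0.48, 0, 0, 0], [0.03, 0, 0.552, 0, 0, 0], [0.03, 0, 0.552, 0, 0, 0]]}}

```text
clock: 7.05
tcp_pos: [0.4242, 0.3708, 0.0205]
orientation: [2.223, 2.219, -0.001]
contact_force: [-0.1, 0.5, -0.9]
grip_width: 0.0633
gripper_force: 29.7
```

Call:
{"fn": "apply_moves", "kwargs": {"rows": [[0, 0, 0, 0, 0, 0], [0, 0, 0, 0, 0, 0], [0, 0, 0, 0, 0, 0], [0, 0, 0, 0, 0, 0]], "claw": 1}}

```text
clock: 7.55
tcp_pos: [0.4235, 0.3725, 0.0211]
orientation: [-2.221, -2.222, -0.001]
contact_force: [0.5, 0.5, 0.2]
grip_width: 0.085
gripper_force: 0.0
```

Call:
{"fn": "apply_moves", "kwargs": {"rows": [[0, 0, -0.2, 0, 0, 0], [0, 0, -0.4, 0, 0, 0], [0, 0, -0.56, 0, 0, 0], [0, 0, -0.56, 0, 0, 0]]}}

```text
clock: 8.05
tcp_pos: [0.4251, 0.3738, 0.1641]
orientation: [-2.221, -2.221, -0.01]
contact_force: [0.6, 1.1, -0.2]
grip_width: 0.0857
gripper_force: 0.0
```

Run:
```python
from h import *
o=r.get_obs();print(np.round(o["tcp_pos"],4),o["grip_width"])
p=r.grab_frame("wrist");rect(p,"label_roll",.05)
go([(.45,.2,.16,30),(.485,0,.16,70),(.498,-.069,.16,86),(.498,-.069,.014,86)])
```

```text
[0.4251 0.3738 0.1641] 0.085731569898976
label_roll 0.81 c 425 375 size 68 67 ang 47.5
label_roll 0.49 c 468 214 size 4 19 ang 89.8
(0.45, 0.2, 0.16, 30) row [-0.689, 0.107, 0.003, 0.0, -0.0, -0.333] n 2.8
(0.485, 0, 0.16, 70) row [-0.763, -0.279, 0.0, 0.0, 0.0, -0.444] n 3.7
(0.498, -0.069, 0.16, 86) row [-0.143, -0.242, 0.0, 0.0, 0.0, -0.178] n 1.5
(0.498, -0.069, 0.014, 86) row [0.0, 0.0, 0.584, 0.0, 0.0, 0.0] n 2.3
```

Call:
{"fn": "apply_moves", "kwargs": {"rows": [[-0.689, 0.107, 0, 0, 0, -0.333], [-0.689, 0.107, 0, 0, 0, -0.333], [-0.689, 0.107, 0, 0, 0, -0.333], [-0.689, 0.107, 0, 0, 0, -0.333]]}}

```text
clock: 8.65
tcp_pos: [0.4498, 0.1949, 0.1596]
orientation: [-1.58, -2.715, 0.005]
contact_force: [1.0, 0.9, -0.5]
grip_width: 0.0855
gripper_force: 0.0
```

Call:
{"fn": "apply_moves", "kwargs": {"rows": [[-0.763, -0.279, 0, 0, 0, -0.444], [-0.763, -0.279, 0, 0, 0, -0.444], [-0.763, -0.279, 0, 0, 0, -0.444], [-0.763, -0.279, 0, 0, 0, -0.444], [-0.763, -0.279, 0, 0, 0, -0.444]]}}

```text
clock: 9.28
tcp_pos: [0.4848, -0.0023, 0.1599]
orientation: [-0.553, -3.091, 0.002]
contact_force: [0.3, 1.0, 0.5]
grip_width: 0.0855
gripper_force: 0.0
```

Call:
{"fn": "apply_moves", "kwargs": {"rows": [[-0.143, -0.242, 0, 0, 0, -0.178], [-0.143, -0.242, 0, 0, 0, -0.178], [-0.143, -0.242, 0, 0, 0, -0.178], [-0.143, -0.242, 0, 0, 0, -0.178]]}}

```text
clock: 9.78
tcp_pos: [0.4977, -0.0669, 0.1602]
orientation: [-0.112, -3.138, -0.001]
contact_force: [0.3, 0.6, -0.5]
grip_width: 0.0854
gripper_force: 0.0
```

Run:
```python
from h import *
o=r.get_obs();print(np.round(o["tcp_pos"],4),np.round(o["joints"],2))
p=r.grab_frame("wrist");rect(p,"carton",.051);save(p,"w2")
go([(.498,-.069,.014,86)])
```

```text
[ 0.4977 -0.0669  0.1602] [-0.28  0.29  0.34  2.05 -0.13  0.82  1.64]
carton 0.57 c 495 -70 size 58 91 ang 83.9
(0.498, -0.069, 0.014, 86) row [-0.002, -0.008, 0.586, 0.0, -0.0, -0.0] n 2.3
```

View pics/w2.png

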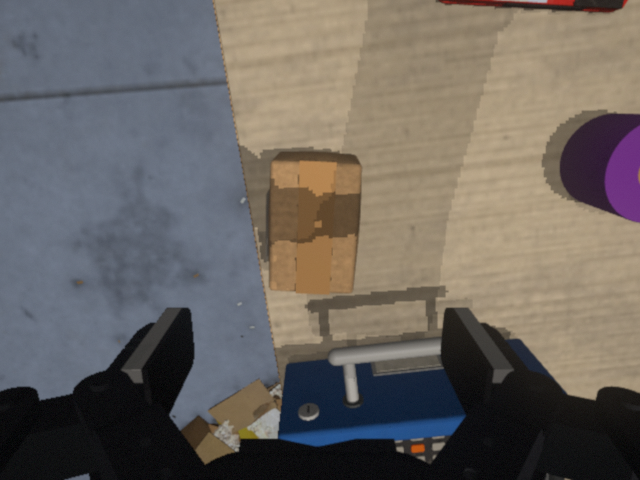

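Carton centred at (314,222), nearly aligned with the fingers; descend.

Call:
{"fn": "apply_moves", "kwargs": {"rows": [[0, -0.012, 0.2, 0, 0, 0.011], [0, -0.012, 0.4, 0, 0, 0.011], [0, -0.012, 0.5, 0, 0, 0.011], [0, -0.012, 0.58, 0, 0, 0.011], [0, -0.012, 0.58, 0, 0, 0.011]]}}

```text
clock: 10.5
tcp_pos: [0.4966, -0.071, 0.0146]
orientation: [-0.137, -3.135, -0.0]
contact_force: [0.5, -0.3, -0.1]
grip_width: 0.0857
gripper_force: 0.0
```

Call:
{"fn": "apply_moves", "kwargs": {"rows": [[0, 0, 0, 0, 0, 0], [0, 0, 0, 0, 0, 0], [0, 0, 0, 0, 0, 0], [0, 0, 0, 0, 0, 0], [0, 0, 0, 0, 0, 0]], "claw": 0}}

```text
clock: 11.12
tcp_pos: [0.4986, -0.0719, 0.0168]
orientation: [0.138, 3.137, 0.001]
contact_force: [-2.0, 1.3, 6.4]
grip_width: 0.0601
gripper_force: 28.2
```

Run:
```python
from h import *
o=r.get_obs();print(np.round(o["tcp_pos"],4),o["grip_width"],o["gripper_force"])
go([(.497,-.069,.16,85),(.45,.08,.16,90),(.424,.262,.16,90),(.424,.262,.02,90)])
```

```text
[ 0.4986 -0.0719  0.0168] 0.060123011524459286 28.174160420894623
(0.497, -0.069, 0.16, 85) row [0.006, 0.011, -0.573, 0.0, 0.001, -0.0] n 2.3
(0.45, 0.08, 0.16, 90) row [0.239, 0.577, 0.0, 0.0, 0.0, -0.056] n 2.5
(0.424, 0.262, 0.16, 90) row [0.104, 0.728, 0.0, 0.0, 0.0, 0.0] n 2.9
(0.424, 0.262, 0.02, 90) row [0.0, 0.0, 0.56, 0.0, 0.0, 0.0] n 2.2
```

Call:
{"fn": "apply_moves", "kwargs": {"rows": [[0.003, 0.005, -0.2, 0, 0, 0], [0.003, 0.005, -0.4, 0, 0, 0], [0.003, 0.005, -0.573, 0, 0, 0], [0.1, 0.2, -0.573, 0, 0, -0.02], [0.2, 0.4, -0.573, 0, 0, -0.056]]}}

```text
clock: 11.75
tcp_pos: [0.4567, 0.0326, 0.1601]
orientation: [0.001, 3.139, 0.001]
contact_force: [0.2, 0.9, -1.7]
grip_width: 0.0605
gripper_force: 28.2
```

Call:
{"fn": "apply_moves", "kwargs": {"rows": [[0.05, 0.25, 0, 0, 0, 0], [0.09, 0.5, 0, 0, 0, 0], [0.13, 0.75, 0, 0, 0, 0], [0.15, 0.9, 0, 0, 0, 0], [0.15, 0.9, 0, 0, 0, 0]]}}

```text
clock: 12.38
tcp_pos: [0.4182, 0.2606, 0.1593]
orientation: [-0.01, 3.141, 0.002]
contact_force: [-0.5, -0.4, -0.2]
grip_width: 0.0605
gripper_force: 28.2
```

Run:
```python
from h import *
o=r.get_obs();print(np.round(o["tcp_pos"],4),o["grip_width"],o["gripper_force"])
go([(.424,.261,.021,90)])
```

```text
[0.4182 0.2606 0.1593] 0.06050699325709913 28.16614866256714
(0.424, 0.261, 0.021, 90) row [-0.023, 0.001, 0.553, 0.001, 0.0, 0.004] n 2.2
```

Call:
{"fn": "apply_moves", "kwargs": {"rows": [[-0.02, 0, 0.2, 0, 0, 0], [-0.02, 0, 0.4, 0, 0, 0], [-0.02, 0, 0.5, 0, 0, 0], [-0.02, 0, 0.553, 0, 0, 0], [-0.02, 0, 0.553, 0, 0, 0]]}}

```text
clock: 13.0
tcp_pos: [0.4246, 0.2559, 0.0208]
orientation: [0.002, 3.142, -0.001]
contact_force: [-0.2, -0.3, -1.0]
grip_width: 0.0602
gripper_force: 28.3
```

Call:
{"fn": "apply_moves", "kwargs": {"rows": [[0, 0, 0, 0, 0, 0], [0, 0, 0, 0, 0, 0], [0, 0, 0, 0, 0, 0], [0, 0, 0, 0, 0, 0]], "claw": 1}}

```text
clock: 13.5
tcp_pos: [0.4243, 0.257, 0.0211]
orientation: [-0.0, 3.141, 0.001]
contact_force: [0.6, -0.4, -0.1]
grip_width: 0.0853
gripper_force: 0.0
```

Call:
{"fn": "apply_moves", "kwargs": {"rows": [[0, 0, -0.2, 0, 0, 0], [0, 0, -0.4, 0, 0, 0], [0, 0, -0.6, 0, 0, 0], [0, 0, -0.6, 0, 0, 0]]}}

```text
clock: 14.0
tcp_pos: [0.4264, 0.2584, 0.1746]
orientation: [0.0, 3.136, 0.008]
contact_force: [-0.1, -0.2, -0.4]
grip_width: 0.0856
gripper_force: 0.0
```

Run:
```python
from h import *
o=r.get_obs();print(np.round(o["tcp_pos"],4),o["grip_width"])
p=r.grab_frame("scene");save(p,"s2")
for d in r.landmark_of(p,"handle")[:2]:print(d["conf"],ray(p,d["point"],.065))
go([(.46,.15,.17,45),(.52,0,.17,2.5)])
```

```text
[0.4264 0.2584 0.1746] 0.08558265103233037
0.79 [ 0.58138776 -0.01755425  0.065     ]
(0.46, 0.15, 0.17, 45) row [-0.143, -0.428, 0.004, 0.001, 0.0, 0.5] n 4.2
(0.52, 0, 0.17, 2.5) row [-0.594, -0.255, 0.0, 0.0, 0.0, 0.472] n 4.0
```

View pics/s2.png

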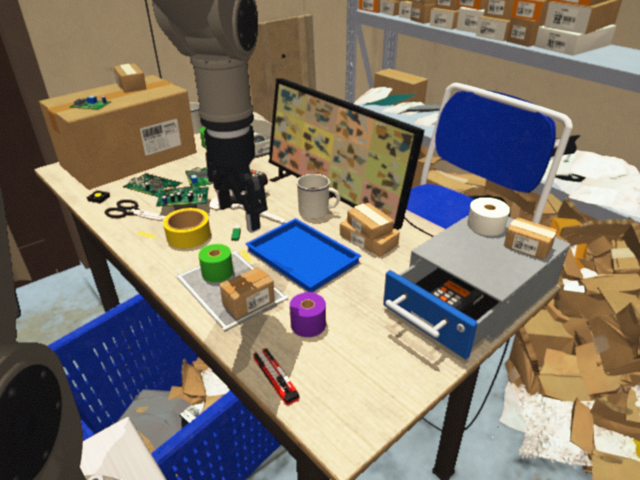

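Roll (216,262) and carton (248,293) stand on the mat. Now the handle.

Call:
{"fn": "apply_moves", "kwargs": {"rows": [[-0.143, -0.428, 0, 0, 0, 0.5], [-0.143, -0.428, 0, 0, 0, 0.5], [-0.143, -0.428, 0, 0, 0, 0.5], [-0.143, -0.428, 0, 0, 0, 0.5], [-0.143, -0.428, 0, 0, 0, 0.5]], "claw": 0.3}}

```text
clock: 14.72
tcp_pos: [0.459, 0.1494, 0.1694]
orientation: [-1.202, -2.901, 0.004]
contact_force: [-0.5, 0.2, 0.3]
grip_width: 0.0257
gripper_force: 0.0
```

Call:
{"fn": "apply_moves", "kwargs": {"rows": [[-0.594, -0.255, 0, 0, 0, 0.472], [-0.594, -0.255, 0, 0, 0, 0.472], [-0.594, -0.255, 0, 0, 0, 0.472], [-0.594, -0.255, 0, 0, 0, 0.472], [-0.594, -0.255, 0, 0, 0, 0.472]]}}

```text
clock: 15.35
tcp_pos: [0.5193, -0.0004, 0.1699]
orientation: [-2.167, -2.273, 0.003]
contact_force: [-0.3, 0.2, 0.5]
grip_width: 0.0258
gripper_force: 0.0
```

Run:
```python
from h import *
o=r.get_obs();print(np.round(o["tcp_pos"],4),o["grip_width"])
p=r.grab_frame("wrist");save(p,"w3")
for t in("handle","tester"):
  for d in r.landmark_of(p,t)[:2]:print(t,d["conf"],d["point"],ray(p,d["point"],.065))
```

```text
[ 5.193e-01 -4.000e-04  1.699e-01] 0.025808201738229612
handle 0.71 [409.1, 252.5] [ 0.57621636 -0.012207    0.065     ]
tester 0.86 [592.6, 231.7] [0.68605331 0.00649445 0.065     ]
tester 0.55 [412.7, 250.2] [ 0.5782648  -0.01060212  0.065     ]
```

View pics/w3.png

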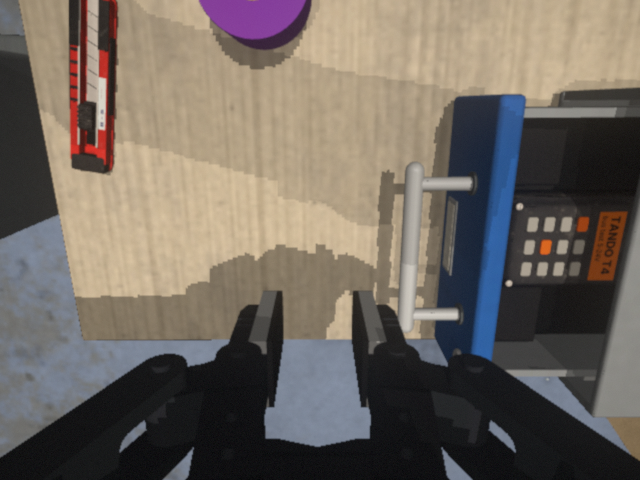

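Run:
```python
from h import *
p=r.grab_frame("wrist");print(np.round(att(p),3))
for uv,z in(((414,165),.068),((407,328),.068),((490,97),.09),((461,355),.09),((524,98),.09),((492,355),.09)):print(uv,np.round(ray(p,uv,z),4))
go([(.576,-.012,.17,2.5),(.576,-.012,.05,2.5)])
```

```text
[[ 0.999 -0.047 -0.014]
 [ 0.049  0.955  0.294]
 [-0.001 -0.294  0.956]]
(414, 165) [0.5727 0.0431 0.068 ]
(407, 328) [ 0.5804 -0.0619  0.068 ]
(490, 97) [0.6015 0.0815 0.09  ]
(461, 355) [ 0.609  -0.0661  0.09  ]
(524, 98) [0.6185 0.0818 0.09  ]
(492, 355) [ 0.6276 -0.0652  0.09  ]
(0.576, -0.012, 0.17, 2.5) row [-0.061, 0.223, 0.002, -0.0, -0.0, 0.003] n 0.9
(0.576, -0.012, 0.05, 2.5) row [0.0, 0.0, 0.48, 0.0, 0.0, 0.0] n 1.9
```

Call:
{"fn": "apply_moves", "kwargs": {"rows": [[-0.055, 0.227, 0, 0, 0, -0.005], [-0.055, 0.227, 0, 0, 0, -0.005], [-0.055, 0.227, 0.2, 0, 0, -0.005], [-0.055, 0.227, 0.4, 0, 0, -0.005], [-0.055, 0.227, 0.49, 0, 0, -0.005]]}}

```text
clock: 16.18
tcp_pos: [0.5747, -0.0107, 0.0457]
orientation: [-2.158, -2.279, 0.004]
contact_force: [-12.4, 1.9, 53.3]
grip_width: 0.0252
gripper_force: 28.9
```

Call:
{"fn": "apply_moves", "kwargs": {"rows": [[0, 0, 0, 0, 0, 0], [0, 0, 0, 0, 0, 0], [0, 0, 0, 0, 0, 0], [0, 0, 0, 0, 0, 0]], "claw": 0, "newtons": 40}}

```text
clock: 16.68
tcp_pos: [0.576, -0.0109, 0.0477]
orientation: [-2.161, -2.278, 0.002]
contact_force: [0.4, 0.3, -11.3]
grip_width: 0.0098
gripper_force: 38.8
```

Run:
```python
from h import *
o=r.get_obs();P=o["tcp_pos"];print(np.round(P,4),o["grip_width"],o["gripper_force"],o["contact_force"],o["orientation"])
c,s=np.cos(np.radians(3)),np.sin(np.radians(3))
go([(P[0]-c*d,P[1]-s*d,P[2],3) for d in(.06,.13)])
```

```text
[ 0.576  -0.0109  0.0477] 0.009756715222679315 38.772547245025635 [  0.38986133   0.29975815 -11.32240249] [-2.16093901e+00 -2.27797003e+00  1.79128234e-03]
(np.float64(0.5160851804528702), np.float64(-0.014078517352151322), np.float64(0.04769719698267503), 3) row [0.0, -0.24, 0.0, -0.001, -0.0, 0.0] n 1.0
(np.float64(0.44618111302005004), np.float64(-0.017742034289157393), np.float64(0.04769719698267503), 3) row [-0.0, -0.28, 0.0, 0.0, 0.0, 0.0] n 1.1
```

Call:
{"fn": "apply_moves", "kwargs": {"rows": [[0, -0.1, 0, 0, 0, 0], [0, -0.2, 0, 0, 0, 0], [0, -0.3, 0, 0, 0, 0], [0, -0.4, 0, 0, 0, 0], [0, -0.44, 0, 0, 0, 0]]}}

```text
clock: 17.3
tcp_pos: [0.465, -0.0169, 0.0477]
orientation: [-2.161, -2.277, 0.002]
contact_force: [2.0, 2.0, -22.4]
grip_width: 0.0096
gripper_force: 40.3
```

Call:
{"fn": "apply_moves", "kwargs": {"rows": [[0, -0.02, 0, 0, 0, 0], [0, -0.04, 0, 0, 0, 0]]}}

```text
clock: 17.55
tcp_pos: [0.4571, -0.0173, 0.0478]
orientation: [-2.162, -2.279, 0.001]
contact_force: [2.4, 2.4, -26.0]
grip_width: 0.0099
gripper_force: 40.1
```

Call:
{"fn": "apply_moves", "kwargs": {"rows": [[0, -0.02, 0, 0, 0, 0], [0, -0.04, 0, 0, 0, 0]]}}

```text
clock: 17.8
tcp_pos: [0.4512, -0.0176, 0.0481]
orientation: [2.158, 2.275, 0.006]
contact_force: [21.2, 3.7, -54.1]
grip_width: 0.0091
gripper_force: 38.2
```

Call:
{"fn": "apply_moves", "kwargs": {"rows": [[0, 0.012, 0.01, 0, 0, 0], [0, 0.012, 0.01, 0, 0, 0], [0, 0.012, 0.01, 0, 0, 0]], "claw": 0.3}}

```text
clock: 18.18
tcp_pos: [0.4513, -0.0185, 0.0465]
orientation: [2.163, 2.277, 0.002]
contact_force: [0.2, 0.0, -0.1]
grip_width: 0.0255
gripper_force: 0.0
```

Call:
{"fn": "apply_moves", "kwargs": {"rows": [[0, 0, -0.2, 0, 0, 0], [0, 0, -0.4, 0, 0, 0], [0, 0, -0.6, 0, 0, 0], [0, 0, -0.7, 0, 0, 0], [0, 0, -0.7, 0, 0, 0]]}}

```text
clock: 18.8
tcp_pos: [0.4516, -0.0181, 0.2227]
orientation: [2.162, 2.277, 0.007]
contact_force: [0.2, 0.1, -1.5]
grip_width: 0.0254
gripper_force: 0.0
```

Run:
```python
from h import *
o=r.get_obs();print(np.round(o["tcp_pos"],4),o["grip_width"],o["contact_force"],np.round(o["joints"],2))
p=r.grab_frame("top");
for t,z in(("handle",.065),("tester",.027)):
  for d in r.landmark_of(p,t)[:2]:print(t,d["conf"],d["point"],ray(p,d["point"],z))
rect(p,"tester",.057)
q=r.grab_frame("scene");save(q,"s3")
for d in r.landmark_of(q,"tester")[:2]:print("sc",d["conf"],d["point"],ray(q,d["point"],.027))
rect(q,"tester",.057)
go([(.5,0,.22,48),(.57,0,.22,93)])
```

```text
[ 0.4516 -0.0181  0.2227] 0.02537461431084271 [ 0.21075277  0.08986336 -1.54606742] [-0.75  0.12  0.72  2.11 -0.1   0.94  0.07]
handle 0.72 [270.5, 325.6] [0.43220853 0.36230392 0.065     ]
handle 0.67 [427.3, 310.7] [ 0.46079541 -0.01480184  0.065     ]
tester 0.89 [418.4, 264.0] [ 0.57838467 -0.00456576  0.027     ]
tester 0.74 c 585 -7 size 143 69 ang 2.6
sc 0.67 [414.0, 333.2] [ 0.58491303 -0.01617077  0.027     ]
tester 0.71 c 589 -23 size 125 71 ang 3.7
(0.5, 0, 0.22, 48) row [0.063, 0.205, -0.001, -0.001, -0.0, -0.501] n 4.2
(0.57, 0, 0.22, 93) row [-0.208, 0.187, 0.0, 0.0, 0.0, -0.5] n 4.2
```

View pics/s3.png

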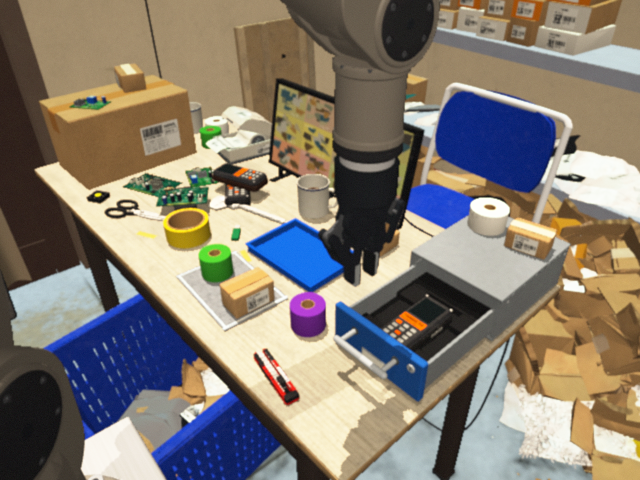

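Drawer out, tester whole at (415,325). Move above it and look.

Call:
{"fn": "apply_moves", "kwargs": {"rows": [[0.063, 0.205, 0, 0, 0, -0.5], [0.063, 0.205, 0, 0, 0, -0.5], [0.063, 0.205, 0, 0, 0, -0.5], [0.063, 0.205, 0, 0, 0, -0.5], [0.063, 0.205, 0, 0, 0, -0.5]], "claw": 1, "newtons": 40}}

```text
clock: 19.77
tcp_pos: [0.5005, 0.0001, 0.2202]
orientation: [-1.126, -2.932, 0.001]
contact_force: [-0.5, -0.5, 0.7]
grip_width: 0.0855
gripper_force: 0.0
```

Call:
{"fn": "apply_moves", "kwargs": {"rows": [[-0.248, 0.187, 0, 0, 0, -0.5], [-0.248, 0.187, 0, 0, 0, -0.5], [-0.248, 0.187, 0, 0, 0, -0.5], [-0.248, 0.187, 0, 0, 0, -0.5], [-0.248, 0.187, 0, 0, 0, -0.5]]}}

```text
clock: 20.4
tcp_pos: [0.5779, -0.0066, 0.2203]
orientation: [0.078, -3.14, 0.0]
contact_force: [0.3, 0.3, 0.9]
grip_width: 0.0859
gripper_force: 0.0
```

Run:
```python
from h import *
o=r.get_obs();print(np.round(o["tcp_pos"],4),np.round(o["joints"],2))
p=r.grab_frame("wrist");save(p,"w4");rect(p,"tester",.057)
for d in r.landmark_of(p,"tester")[:2]:print(d["conf"],d["point"],ray(p,d["point"],.027))
go([(.584,-.010,.12,93),(.584,-.010,.034,93)])
```

```text
[ 0.5779 -0.0066  0.2203] [-0.42  0.34  0.42  1.83 -0.16  1.    1.68]
tester 0.88 c 584 -11 size 137 62 ang 2.9
0.81 [312.6, 212.4] [ 0.58836347 -0.01058493  0.027     ]
(0.584, -0.01, 0.12, 93) row [-0.024, -0.015, 0.402, 0.0, -0.0, -0.003] n 1.6
(0.584, -0.01, 0.034, 93) row [0.0, 0.0, 0.344, 0.0, 0.0, 0.0] n 1.4
```

View pics/w4.png

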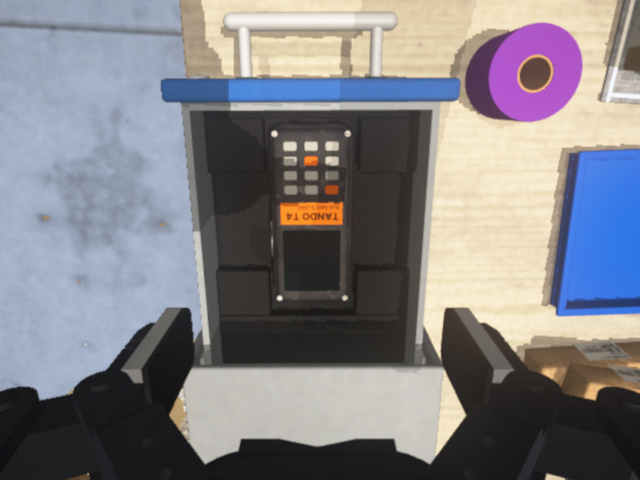

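Tester centred at (312,215), clear of ridges in the middle; descend.

Call:
{"fn": "apply_moves", "kwargs": {"rows": [[-0.027, -0.018, 0.2, 0, 0, 0], [-0.027, -0.018, 0.4, 0, 0, 0], [-0.027, -0.018, 0.55, 0, 0, 0], [-0.027, -0.018, 0.68, 0, 0, 0], [-0.027, -0.018, 0.745, 0, 0, 0]]}}

```text
clock: 21.18
tcp_pos: [0.5841, -0.0105, 0.0329]
orientation: [0.078, -3.138, 0.001]
contact_force: [0.0, -0.5, -0.0]
grip_width: 0.0858
gripper_force: 0.0
```

Call:
{"fn": "apply_moves", "kwargs": {"rows": [[0, 0, 0, 0, 0, 0], [0, 0, 0, 0, 0, 0], [0, 0, 0, 0, 0, 0], [0, 0, 0, 0, 0, 0], [0, 0, 0, 0, 0, 0]], "claw": 0}}

```text
clock: 21.8
tcp_pos: [0.586, -0.0107, 0.0356]
orientation: [-0.081, 3.138, 0.0]
contact_force: [-0.5, -0.8, 5.8]
grip_width: 0.0613
gripper_force: 46.1
```

Run:
```python
from h import *
o=r.get_obs();P=o["tcp_pos"];print(np.round(P,4),o["grip_width"],o["gripper_force"],o["contact_force"])
go([(P[0],P[1],.2,93),(.585,.12,.2,45),(.595,.306,.2,5),(.595,.306,.012,5)])
```

```text
[ 0.586  -0.0107  0.0356] 0.06130188543732925 46.1448472738266 [-0.45931157 -0.84532771  5.80733577]
(np.float64(0.5859965912928621), np.float64(-0.010653204738828404), 0.2, 93) row [-0.001, 0.0, -0.657, 0.0, 0.001, -0.0] n 2.6
(0.585, 0.12, 0.2, 45) row [-0.023, 0.522, 0.0, 0.0, 0.0, 0.533] n 4.5
(0.595, 0.306, 0.2, 5) row [0.498, 0.554, 0.0, 0.0, 0.0, 0.444] n 3.7
(0.595, 0.306, 0.012, 5) row [0.0, 0.0, 0.752, 0.0, 0.0, 0.0] n 3.0
```

Call:
{"fn": "apply_moves", "kwargs": {"rows": [[0, 0, -0.1, 0, 0, 0], [0, 0, -0.25, 0, 0, 0], [0, 0, -0.45, 0, 0, 0], [0, 0, -0.657, 0, 0, 0], [0, 0, -0.657, 0, 0, 0]]}}

```text
clock: 22.42
tcp_pos: [0.5874, -0.0108, 0.2028]
orientation: [-0.081, 3.133, 0.002]
contact_force: [1.0, -0.1, -3.6]
grip_width: 0.0606
gripper_force: 44.3
```

Call:
{"fn": "apply_moves", "kwargs": {"rows": [[-0.005, 0.12, 0, 0, 0, 0.11], [-0.01, 0.24, 0, 0, 0, 0.22], [-0.015, 0.36, 0, 0, 0, 0.33], [-0.02, 0.48, 0, 0, 0, 0.44], [-0.023, 0.522, 0, 0, 0, 0.533]]}}

```text
clock: 23.05
tcp_pos: [0.5824, 0.1228, 0.1968]
orientation: [-1.204, -2.899, 0.002]
contact_force: [-0.3, 0.2, -1.8]
grip_width: 0.0608
gripper_force: 44.3
```

Call:
{"fn": "apply_moves", "kwargs": {"rows": [[0.1, 0.11, 0, 0, 0, 0.09], [0.2, 0.22, 0, 0, 0, 0.18], [0.3, 0.33, 0, 0, 0, 0.27], [0.4, 0.44, 0, 0, 0, 0.36], [0.498, 0.554, 0, 0, 0, 0.444]]}}

```text
clock: 23.68
tcp_pos: [0.5926, 0.3069, 0.1967]
orientation: [-2.126, -2.312, 0.005]
contact_force: [0.5, -0.4, -2.5]
grip_width: 0.0609
gripper_force: 44.3
```

Run:
```python
from h import *
o=r.get_obs();P=o["tcp_pos"];print(np.round(P,4),o["grip_width"],o["gripper_force"],o["contact_force"])
p=r.grab_frame("wrist");save(p,"w5");rect(p,"order_tray",.02)
p=r.grab_frame("scene");
for t in("order_tray","side_mat"):
  for d in r.landmark_of(p,t)[:1]:print(t,d["conf"],ray(p,d["point"],0))
go([(.595,.306,.014,5)])
```

```text
[0.5926 0.3069 0.1967] 0.060922753290503694 44.26090478897095 [ 0.48291216 -0.36394973 -2.54203482]
order_tray 0.75 c 588 374 size 149 81 ang 3.6
order_tray 0.72 [0.42493875 0.31359275 0.        ]
side_mat 0.85 [0.420185   0.32590641 0.        ]
(0.595, 0.306, 0.014, 5) row [0.004, 0.01, 0.733, -0.001, 0.001, 0.001] n 2.9
```

View pics/w5.png

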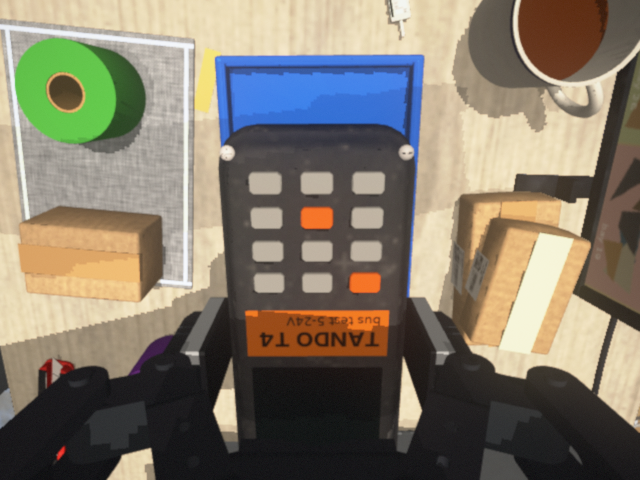

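Tester held level over the tray; tray's far corners at (217,57),(424,57).

Run:
```python
from h import *
p=r.grab_frame("wrist")
a,b=ray(p,(217,57),.02),ray(p,(424,57),.02);m=(a+b)/2;d=(b-a)/np.linalg.norm(b-a);print(a,b,np.linalg.norm(b-a));n=np.array([d[1],-d[0],0])
c=m+n*.1;yaw=np.degrees(np.arctan2(d[1],d[0]));print("tray c",c,"yaw",yaw)
go([(c[0],c[1]-.0,.014,yaw)])
```

```text
[0.51348764 0.40261501 0.02      ] [0.65732648 0.41532901 0.02      ] 0.14439964266451508
tray c [0.59421179 0.30936038 0.02      ] yaw 5.051278286088291
(np.float64(0.5942117864137044), np.float64(0.3093603787029752), 0.014, np.float64(5.051278286088291)) row [0.021, 0.006, 0.735, -0.001, 0.001, -0.001] n 2.9
```

Call:
{"fn": "apply_moves", "kwargs": {"rows": [[0.01, 0.008, 0.2, 0, 0, 0], [0.01, 0.008, 0.4, 0, 0, 0], [0.01, 0.008, 0.55, 0, 0, 0], [0.01, 0.008, 0.67, 0, 0, 0], [0.01, 0.008, 0.73, 0, 0, 0]]}}

```text
clock: 24.6
tcp_pos: [0.5949, 0.3067, 0.0146]
orientation: [-2.123, -2.315, 0.004]
contact_force: [-0.3, 0.6, -1.6]
grip_width: 0.061
gripper_force: 44.4
```

Call:
{"fn": "apply_moves", "kwargs": {"rows": [[0, 0, 0.003, 0, 0, 0], [0, 0, 0.003, 0, 0, 0]]}}

```text
clock: 24.85
tcp_pos: [0.5967, 0.3086, 0.0169]
orientation: [2.122, 2.316, 0.003]
contact_force: [0.6, 0.1, -2.1]
grip_width: 0.061
gripper_force: 44.4
```

Call:
{"fn": "apply_moves", "kwargs": {"rows": [[0, 0, 0, 0, 0, 0], [0, 0, 0, 0, 0, 0], [0, 0, 0, 0, 0, 0], [0, 0, 0, 0, 0, 0]], "claw": 1}}

```text
clock: 25.35
tcp_pos: [0.5958, 0.3088, 0.0158]
orientation: [2.121, 2.317, 0.001]
contact_force: [-0.6, 0.1, -0.1]
grip_width: 0.0852
gripper_force: 0.0
```

Call:
{"fn": "apply_moves", "kwargs": {"rows": [[0, 0, -0.15, 0, 0, 0], [0, 0, -0.35, 0, 0, 0], [0, 0, -0.55, 0, 0, 0], [0, 0, -0.75, 0, 0, 0], [0, 0, -0.75, 0, 0, 0]]}}

```text
clock: 25.98
tcp_pos: [0.5983, 0.3092, 0.2078]
orientation: [2.12, 2.315, 0.012]
contact_force: [0.6, -0.4, -1.5]
grip_width: 0.0851
gripper_force: 0.0
```

Run:
```python
from h import *
o=r.get_obs();P=o["tcp_pos"];print(np.round(P,4),o["grip_width"])
p=r.grab_frame("wrist");save(p,"w6");rect(p,"tester",.034)
go([(.52,.16,.2,4),(.43,.0,.2,3)])
```

```text
[0.5983 0.3092 0.2078] 0.08508040906958587
tester 0.63 c 597 309 size 61 136 ang 5.1
(0.52, 0.16, 0.2, 4) row [-0.566, -0.353, 0.012, 0.0, -0.0, 0.012] n 2.7
(0.43, 0.0, 0.2, 3) row [-0.613, -0.404, 0.0, 0.0, 0.0, 0.011] n 2.9
```

View pics/w6.png

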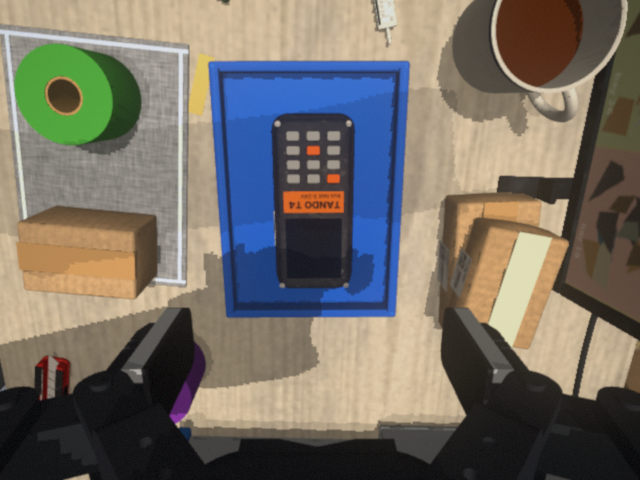

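Tester lies flat at the tray centre (313,200). Return to the handle, this time gripping slightly higher.

Call:
{"fn": "apply_moves", "kwargs": {"rows": [[-0.566, -0.353, 0, 0, 0, 0.012], [-0.566, -0.353, 0, 0, 0, 0.012], [-0.566, -0.353, 0, 0, 0, 0.012], [-0.566, -0.353, 0, 0, 0, 0.012]], "claw": 0.3}}

```text
clock: 26.58
tcp_pos: [0.5178, 0.1563, 0.2018]
orientation: [-2.148, -2.29, 0.005]
contact_force: [0.5, 0.1, -0.0]
grip_width: 0.0258
gripper_force: 0.0
```

Call:
{"fn": "apply_moves", "kwargs": {"rows": [[-0.687, -0.317, 0, 0, 0, 0.011], [-0.687, -0.317, 0, 0, 0, 0.011], [-0.687, -0.317, 0, 0, 0, 0.011], [-0.687, -0.317, 0, 0, 0, 0.011], [-0.687, -0.317, 0, 0, 0, 0.011]]}}

```text
clock: 27.2
tcp_pos: [0.4534, -0.0159, 0.2027]
orientation: [-2.162, -2.279, 0.0]
contact_force: [-0.1, 0.4, 0.3]
grip_width: 0.0255
gripper_force: 0.0
```

Run:
```python
from h import *
o=r.get_obs();P=o["tcp_pos"];print(np.round(P,4),o["grip_width"])
p=r.grab_frame("wrist")
for d in r.landmark_of(p,"handle")[:2]:print(d["conf"],d["point"],ray(p,d["point"],.065))
im=p["pixels"].astype(int)
for v in(150,180,210,240,270):
    row=im[v].min(axis=1); k=np.where(row>140)[0]; print(v,k[[0,-1]] if len(k) else 0,len(k))
save(p,"w7");go([(.453,-.016,.053,3)])
```

```text
[ 0.4534 -0.0159  0.2027] 0.02554191822565105
0.91 [320.9, 217.5] [ 0.45565772 -0.01662346  0.065     ]
150 [156 402] 187
180 [159 401] 192
210 [ 90 399] 261
240 [ 26 397] 318
270 [  0 396] 230
(0.453, -0.016, 0.053, 3) row [-0.003, -0.003, 0.599, -0.0, 0.0, 0.001] n 2.4
```

View pics/w7.png

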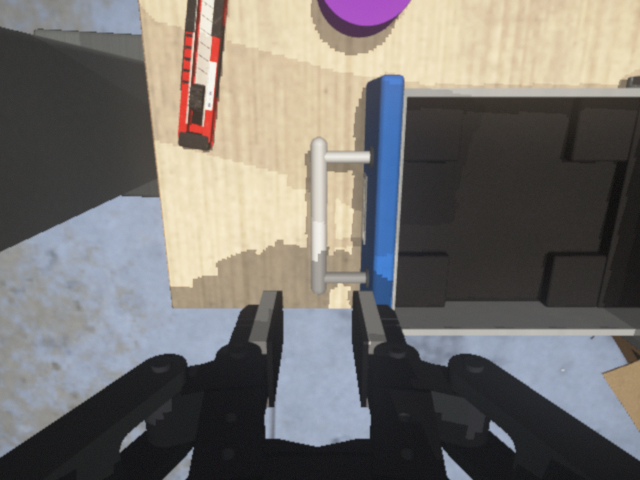

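Bar (319,215) is centred between the fingers; descend gently.

Call:
{"fn": "apply_moves", "kwargs": {"rows": [[0, 0.003, 0.2, 0, 0, 0], [0, 0.003, 0.4, 0, 0, 0], [0, 0.003, 0.5, 0, 0, 0], [0, 0.003, 0.56, 0, 0, 0], [0, 0.003, 0.595, 0, 0, 0]]}}

```text
clock: 27.92
tcp_pos: [0.4542, -0.0162, 0.0537]
orientation: [-2.162, -2.28, 0.0]
contact_force: [-0.2, -0.5, -0.2]
grip_width: 0.0259
gripper_force: 0.0
```

Call:
{"fn": "apply_moves", "kwargs": {"rows": [[0, 0, 0, 0, 0, 0], [0, 0, 0, 0, 0, 0], [0, 0, 0, 0, 0, 0], [0, 0, 0, 0, 0, 0]], "claw": 0}}

```text
clock: 28.42
tcp_pos: [0.4536, -0.0165, 0.0544]
orientation: [-2.162, -2.279, -0.0]
contact_force: [1.8, 0.6, -8.9]
grip_width: 0.0093
gripper_force: 39.1
```

Call:
{"fn": "apply_moves", "kwargs": {"rows": [[0, 0.1, 0, 0, 0, 0], [0, 0.2, 0, 0, 0, 0], [0, 0.3, 0, 0, 0, 0], [0, 0.4, 0, 0, 0, 0], [0, 0.5, 0, 0, 0, 0]]}}

```text
clock: 29.05
tcp_pos: [0.5784, -0.0099, 0.0544]
orientation: [-2.161, -2.277, 0.001]
contact_force: [-2.5, 0.8, -1.9]
grip_width: 0.0093
gripper_force: 39.9
```

Call:
{"fn": "apply_moves", "kwargs": {"rows": [[0, 0.06, 0, 0, 0, 0], [0, 0.12, 0, 0, 0, 0], [0, 0.16, 0, 0, 0, 0], [0, 0.18, 0, 0, 0, 0]]}}

```text
clock: 29.55
tcp_pos: [0.624, -0.0075, 0.0543]
orientation: [-2.162, -2.278, -0.001]
contact_force: [-2.1, 3.2, -1.3]
grip_width: 0.0094
gripper_force: 40.2
```

Clean grip. Continue gently to the stop.

Call:
{"fn": "apply_moves", "kwargs": {"rows": [[0, 0.02, 0, 0, 0, 0], [0, 0.04, 0, 0, 0, 0], [0, 0.048, 0, 0, 0, 0]]}}

```text
clock: 29.92
tcp_pos: [0.6359, -0.0069, 0.0544]
orientation: [-2.162, -2.279, -0.001]
contact_force: [-1.7, 4.8, 0.9]
grip_width: 0.0092
gripper_force: 40.2
```

Call:
{"fn": "apply_moves", "kwargs": {"rows": [[0, 0.01, 0, 0, 0, 0], [0, 0.016, 0, 0, 0, 0]]}}

```text
clock: 30.18
tcp_pos: [0.636, -0.0069, 0.0543]
orientation: [-2.159, -2.273, 0.006]
contact_force: [-15.4, 5.3, 14.0]
grip_width: 0.0095
gripper_force: 41.7
```

Call:
{"fn": "apply_moves", "kwargs": {"rows": [[0, -0.008, 0, 0, 0, 0], [0, -0.008, 0, 0, 0, 0], [0, -0.008, 0, 0, 0, 0]], "claw": 0.3}}

```text
clock: 30.55
tcp_pos: [0.6382, -0.0081, 0.0546]
orientation: [2.163, 2.276, 0.001]
contact_force: [-0.6, 0.3, 0.6]
grip_width: 0.0255
gripper_force: 0.0
```

Call:
{"fn": "apply_moves", "kwargs": {"rows": [[0, 0, -0.1, 0, 0, 0], [0, 0, -0.3, 0, 0, 0], [0, 0, -0.5, 0, 0, 0], [0, 0, -0.5, 0, 0, 0]]}}

```text
clock: 31.05
tcp_pos: [0.6405, -0.0084, 0.1838]
orientation: [2.16, 2.273, 0.009]
contact_force: [-1.0, 0.3, -0.2]
grip_width: 0.0255
gripper_force: 0.0
```

Run:
```python
from h import *
o=r.get_obs();P=o["tcp_pos"];print(np.round(P,4),o["grip_width"])
p=r.grab_frame("wrist")
for d in r.landmark_of(p,"handle")[:2]:print(d["conf"],d["point"],ray(p,d["point"],.065))
go([(.53,.12,.19,45),(.425,.257,.18,90)])
```

```text
[ 0.6405 -0.0084  0.1838] 0.025470163349142507
0.63 [310.8, 224.1] [ 0.63719673 -0.00872105  0.065     ]
(0.53, 0.12, 0.19, 45) row [0.531, -0.404, -0.042, 0.001, 0.0, -0.467] n 3.9
(0.425, 0.257, 0.18, 90) row [0.684, 0.091, 0.04, 0.0, 0.0, -0.5] n 4.2
```

Call:
{"fn": "apply_moves", "kwargs": {"rows": [[0.531, -0.404, 0, 0, 0, -0.467], [0.531, -0.404, -0.04, 0, 0, -0.467], [0.531, -0.404, -0.04, 0, 0, -0.467], [0.531, -0.404, -0.04, 0, 0, -0.467], [0.531, -0.404, -0.04, 0, 0, -0.467]], "claw": 1, "newtons": 25}}

```text
clock: 31.78
tcp_pos: [0.5289, 0.1202, 0.1883]
orientation: [-1.202, -2.901, 0.002]
contact_force: [0.5, -0.1, 0.1]
grip_width: 0.0857
gripper_force: 0.0
```

Call:
{"fn": "apply_moves", "kwargs": {"rows": [[0.684, 0.091, 0.04, 0, 0, -0.5], [0.684, 0.091, 0.04, 0, 0, -0.5], [0.684, 0.091, 0.04, 0, 0, -0.5], [0.684, 0.091, 0.04, 0, 0, -0.5], [0.684, 0.091, 0.04, 0, 0, -0.5]]}}

```text
clock: 32.4
tcp_pos: [0.425, 0.2564, 0.1786]
orientation: [-0.005, -3.141, 0.002]
contact_force: [1.0, 0.2, 0.3]
grip_width: 0.0853
gripper_force: 0.0
```

Run:
```python
from h import *
o=r.get_obs();P=o["tcp_pos"];print(np.round(P,4),o["grip_width"])
p=r.grab_frame("top");rect(p,"drawer_unit",.1);save(p,"t3")
for d in r.landmark_of(p,"handle")[:2]:print(d["conf"],d["point"],ray(p,d["point"],.065))
p=r.grab_frame("wrist");rect(p,"carton",.054);rect(p,"label_roll",.053)
go([(.4245,.2575,.019,90)])
```

```text
[0.425  0.2564 0.1786] 0.08531252919835294
drawer_unit 0.82 c 773 6 size 295 202 ang 3.0
drawer_unit 0.39 c 654 0 size 61 187 ang 2.8
0.83 [420.4, 238.1] [ 0.63771265 -0.00572361  0.065     ]
carton 0.81 c 421 255 size 58 91 ang 89.4
carton 0.54 c 566 300 size 70 126 ang 4.7
label_roll 0.78 c 464 146 size 62 81 ang 18.3
label_roll 0.72 c 419 367 size 79 64 ang 47.3
(0.4245, 0.2575, 0.019, 90) row [0.004, 0.005, 0.641, -0.0, -0.0, -0.002] n 2.6
```

View pics/t3.png

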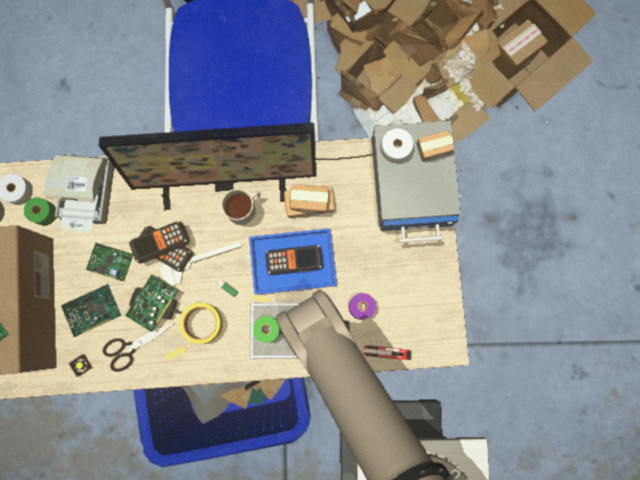

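Drawer shut (417,222), tester in the tray. Fetch the carton.

Call:
{"fn": "apply_moves", "kwargs": {"rows": [[0.003, 0.004, 0.2, 0, 0, 0], [0.003, 0.004, 0.4, 0, 0, 0], [0.003, 0.004, 0.55, 0, 0, 0], [0.003, 0.004, 0.64, 0, 0, 0], [0.003, 0.004, 0.64, 0, 0, 0]]}}

```text
clock: 33.33
tcp_pos: [0.4234, 0.257, 0.018]
orientation: [-0.003, -3.139, 0.004]
contact_force: [-0.3, 0.7, 0.7]
grip_width: 0.0856
gripper_force: 0.0
```

Call:
{"fn": "apply_moves", "kwargs": {"rows": [[0, 0, 0, 0, 0, 0], [0, 0, 0, 0, 0, 0], [0, 0, 0, 0, 0, 0], [0, 0, 0, 0, 0, 0], [0, 0, 0, 0, 0, 0]], "claw": 0}}

```text
clock: 33.95
tcp_pos: [0.4251, 0.2586, 0.0205]
orientation: [0.0, 3.14, 0.002]
contact_force: [-1.5, -1.9, 7.5]
grip_width: 0.0604
gripper_force: 28.4
```

Run:
```python
from h import *
o=r.get_obs();P=o["tcp_pos"];print(np.round(P,4),o["grip_width"],o["gripper_force"])
go([(.424,.257,.16,90),(.455,.08,.16,88),(.498,-.071,.16,85),(.498,-.071,P[2]-.002,85)])
```

```text
[0.4251 0.2586 0.0205] 0.06037160396975306 28.351791501045227
(0.424, 0.257, 0.16, 90) row [0.003, -0.005, -0.558, 0.001, 0.001, -0.0] n 2.2
(0.455, 0.08, 0.16, 88) row [-0.124, -0.708, 0.0, 0.0, 0.0, 0.022] n 2.9
(0.498, -0.071, 0.16, 85) row [-0.193, -0.598, 0.0, 0.0, 0.0, 0.033] n 2.5
(0.498, -0.071, np.float64(0.018492668351282292), 85) row [0.0, 0.0, 0.566, 0.0, 0.0, 0.0] n 2.3
```

Call:
{"fn": "apply_moves", "kwargs": {"rows": [[0, 0, -0.2, 0, 0, 0], [0, 0, -0.4, 0, 0, 0], [0, 0, -0.558, 0, 0, 0], [-0.05, -0.2, -0.558, 0, 0, 0.01], [-0.1, -0.4, -0.558, 0, 0, 0.02]]}}

```text
clock: 34.58
tcp_pos: [0.4496, 0.1577, 0.1599]
orientation: [0.047, 3.139, 0.003]
contact_force: [0.4, -0.1, -1.2]
grip_width: 0.0603
gripper_force: 28.4
```

Call:
{"fn": "apply_moves", "kwargs": {"rows": [[-0.05, -0.25, 0, 0, 0, 0.01], [-0.1, -0.5, 0, 0, 0, 0.02], [-0.15, -0.75, 0, 0, 0, 0.036], [-0.217, -0.9, 0, 0, 0, 0.036], [-0.217, -0.9, 0, 0, 0, 0.036]]}}

```text
clock: 35.2
tcp_pos: [0.4969, -0.0724, 0.1595]
orientation: [0.148, 3.136, -0.002]
contact_force: [0.6, 0.9, -0.7]
grip_width: 0.0602
gripper_force: 28.3
```

Run:
```python
from h import *
o=r.get_obs();P=o["tcp_pos"];print(np.round(P,4),o["grip_width"],o["gripper_force"])
go([(.498,-.071,.018,85)])
```

```text
[ 0.4969 -0.0724  0.1595] 0.060187295225755374 28.25457215309143
(0.498, -0.071, 0.018, 85) row [-0.003, 0.007, 0.566, -0.001, 0.001, -0.005] n 2.3
```

Call:
{"fn": "apply_moves", "kwargs": {"rows": [[-0.003, 0.006, 0.2, 0, 0, 0], [-0.003, 0.006, 0.4, 0, 0, 0], [-0.003, 0.006, 0.5, 0, 0, 0], [-0.003, 0.006, 0.565, 0, 0, 0], [-0.003, 0.006, 0.565, 0, 0, 0]]}}

```text
clock: 35.83
tcp_pos: [0.4973, -0.0662, 0.0173]
orientation: [-0.137, -3.138, -0.001]
contact_force: [0.8, -0.3, -0.6]
grip_width: 0.0601
gripper_force: 30.2
```

Call:
{"fn": "apply_moves", "kwargs": {"rows": [[0, 0, 0, 0, 0, 0], [0, 0, 0, 0, 0, 0], [0, 0, 0, 0, 0, 0], [0, 0, 0, 0, 0, 0]], "claw": 1}}

```text
clock: 36.33
tcp_pos: [0.4974, -0.067, 0.0177]
orientation: [0.138, 3.138, 0.0]
contact_force: [0.1, 0.3, 0.1]
grip_width: 0.0857
gripper_force: 0.0
```

Call:
{"fn": "apply_moves", "kwargs": {"rows": [[0, 0, -0.2, 0, 0, 0], [0, 0, -0.4, 0, 0, 0], [0, 0, -0.57, 0, 0, 0], [0, 0, -0.57, 0, 0, 0]]}}

```text
clock: 36.83
tcp_pos: [0.4994, -0.0673, 0.163]
orientation: [0.138, 3.132, 0.002]
contact_force: [0.5, -0.2, 0.8]
grip_width: 0.0854
gripper_force: 0.0
```

Run:
```python
from h import *
o=r.get_obs();P=o["tcp_pos"];print(np.round(P,4),o["grip_width"])
p=r.grab_frame("wrist");rect(p,"carton",.051)
go([(.47,.15,.18,40),(.4235,.3725,.17,0),(.4235,.3725,.018,0)])
```

```text
[ 0.4994 -0.0673  0.163 ] 0.08541968743336276
carton 0.73 c 493 -68 size 58 90 ang 84.9
(0.47, 0.15, 0.18, 40) row [0.184, 0.854, -0.079, 0.001, 0.0, 0.5] n 4.2
(0.4235, 0.3725, 0.17, 0) row [0.801, 0.43, 0.04, 0.0, 0.0, 0.444] n 3.7
(0.4235, 0.3725, 0.018, 0) row [0.0, 0.0, 0.608, 0.0, 0.0, 0.0] n 2.4
```

Call:
{"fn": "apply_moves", "kwargs": {"rows": [[0.184, 0.854, -0.08, 0, 0, 0.5], [0.184, 0.854, -0.08, 0, 0, 0.5], [0.184, 0.854, -0.08, 0, 0, 0.5], [0.184, 0.854, -0.08, 0, 0, 0.5], [0.184, 0.854, -0.08, 0, 0, 0.5]]}}

```text
clock: 37.55
tcp_pos: [0.4686, 0.1542, 0.1787]
orientation: [-1.323, -2.848, 0.002]
contact_force: [-0.0, 0.1, -0.4]
grip_width: 0.0852
gripper_force: 0.0
```

Call:
{"fn": "apply_moves", "kwargs": {"rows": [[0.801, 0.43, 0.04, 0, 0, 0.444], [0.801, 0.43, 0.04, 0, 0, 0.444], [0.801, 0.43, 0.04, 0, 0, 0.444], [0.801, 0.43, 0.04, 0, 0, 0.444], [0.801, 0.43, 0.04, 0, 0, 0.444]]}}

```text
clock: 38.17
tcp_pos: [0.4214, 0.3755, 0.1676]
orientation: [2.214, 2.227, -0.005]
contact_force: [0.2, 0.5, 1.4]
grip_width: 0.0856
gripper_force: 0.0
```

Run:
```python
from h import *
o=r.get_obs();P=o["tcp_pos"];print(np.round(P,4),o["grip_width"])
p=r.grab_frame("wrist");rect(p,"label_roll",.053)
go([(.4235,.3735,.018,0)])
```

```text
[0.4214 0.3755 0.1676] 0.0856018273146247
label_roll 0.79 c 426 377 size 70 64 ang 67.6
label_roll 0.68 c 474 210 size 14 44 ang 69.3
(0.4235, 0.3735, 0.018, 0) row [0.011, 0.001, 0.602, -0.001, 0.002, 0.001] n 2.4
```

Call:
{"fn": "apply_moves", "kwargs": {"rows": [[-0.005, 0.008, 0.2, 0, 0, 0], [-0.005, 0.008, 0.4, 0, 0, 0], [-0.005, 0.008, 0.52, 0, 0, 0], [-0.005, 0.008, 0.6, 0, 0, 0], [-0.005, 0.008, 0.6, 0, 0, 0]]}}

```text
clock: 38.9
tcp_pos: [0.4259, 0.3692, 0.0192]
orientation: [2.223, 2.22, -0.004]
contact_force: [-0.5, 0.1, 0.1]
grip_width: 0.0853
gripper_force: 0.0
```

Call:
{"fn": "apply_moves", "kwargs": {"rows": [[0, 0, 0, 0, 0, 0], [0, 0, 0, 0, 0, 0], [0, 0, 0, 0, 0, 0], [0, 0, 0, 0, 0, 0], [0, 0, 0, 0, 0, 0]], "claw": 0}}

```text
clock: 39.52
tcp_pos: [0.4268, 0.3713, 0.0215]
orientation: [-2.221, -2.221, -0.003]
contact_force: [0.0, -1.3, 7.0]
grip_width: 0.0634
gripper_force: 27.7
```

Run:
```python
from h import *
o=r.get_obs();P=o["tcp_pos"];print(np.round(P,4),o["grip_width"],o["gripper_force"])
go([(P[0],P[1],.17,0),(.45,.2,.17,0),(.4825,.031,.17,0),(.4825,.031,P[2]-.002,0)])
```

```text
[0.4268 0.3713 0.0215] 0.0633898858006968 27.72693029110087
(np.float64(0.42678516134824285), np.float64(0.37129706935470896), 0.17, 0) row [0.001, 0.001, -0.594, 0.001, -0.001, -0.0] n 2.4
(0.45, 0.2, 0.17, 0) row [-0.685, 0.093, 0.0, 0.0, 0.0, 0.0] n 2.8
(0.4825, 0.031, 0.17, 0) row [-0.676, 0.13, 0.0, 0.0, 0.0, 0.0] n 2.8
(0.4825, 0.031, np.float64(0.019509815443558946), 0) row [0.0, 0.0, 0.602, 0.0, 0.0, 0.0] n 2.4
```

Call:
{"fn": "apply_moves", "kwargs": {"rows": [[0, 0, -0.2, 0, 0, 0], [0, 0, -0.4, 0, 0, 0], [0, 0, -0.594, 0, 0, 0], [-0.2, 0.03, -0.594, 0, 0, 0], [-0.4, 0.06, -0.594, 0, 0, 0]]}}

```text
clock: 40.15
tcp_pos: [0.4412, 0.2706, 0.1697]
orientation: [-2.219, -2.224, -0.004]
contact_force: [1.2, -1.4, -0.7]
grip_width: 0.0634
gripper_force: 29.2
```

Call:
{"fn": "apply_moves", "kwargs": {"rows": [[-0.25, 0.04, 0, 0, 0, 0], [-0.5, 0.08, 0, 0, 0, 0], [-0.75, 0.12, 0, 0, 0, 0], [-0.96, 0.163, 0, 0, 0, 0], [-0.96, 0.163, 0, 0, 0, 0]]}}

```text
clock: 40.78
tcp_pos: [0.4821, 0.0258, 0.1695]
orientation: [2.23, 2.21, 0.002]
contact_force: [0.3, 0.5, -0.8]
grip_width: 0.0636
gripper_force: 29.2
```

Run:
```python
from h import *
o=r.get_obs();P=o["tcp_pos"];print(np.round(P,4),o["grip_width"],o["gripper_force"])
go([(.4825,.031,.019,0)])
```

```text
[0.4821 0.0258 0.1695] 0.0635648388982504 29.227117067493964
(0.4825, 0.031, 0.019, 0) row [0.021, -0.0, 0.602, 0.001, 0.0, -0.006] n 2.4
```

Call:
{"fn": "apply_moves", "kwargs": {"rows": [[0.012, 0, 0.2, 0, 0, 0], [0.012, 0, 0.4, 0, 0, 0], [0.012, 0, 0.52, 0, 0, 0], [0.012, 0, 0.595, 0, 0, 0], [0.012, 0, 0.602, 0, 0, 0]]}}

```text
clock: 41.4
tcp_pos: [0.4814, 0.0348, 0.0174]
orientation: [-2.22, -2.222, 0.001]
contact_force: [-0.8, 0.4, -0.6]
grip_width: 0.0636
gripper_force: 30.3
```

Call:
{"fn": "apply_moves", "kwargs": {"rows": [[0, 0, 0, 0, 0, 0]]}}

```text
clock: 41.52
tcp_pos: [0.4819, 0.0347, 0.0182]
orientation: [-2.22, -2.223, -0.001]
contact_force: [0.6, 0.5, -1.3]
grip_width: 0.0634
gripper_force: 30.3
```

Call:
{"fn": "apply_moves", "kwargs": {"rows": [[-0.012, 0, 0, 0, 0, 0], [-0.012, 0, 0, 0, 0, 0]]}}

```text
clock: 41.78
tcp_pos: [0.4819, 0.0308, 0.0185]
orientation: [2.221, 2.221, 0.001]
contact_force: [0.2, -1.0, -1.8]
grip_width: 0.0631
gripper_force: 30.3
```

Call:
{"fn": "apply_moves", "kwargs": {"rows": [[0, 0, 0, 0, 0, 0], [0, 0, 0, 0, 0, 0], [0, 0, 0, 0, 0, 0], [0, 0, 0, 0, 0, 0]], "claw": 1}}

```text
clock: 42.28
tcp_pos: [0.4817, 0.0309, 0.018]
orientation: [-2.221, -2.221, -0.0]
contact_force: [-0.1, 0.3, 0.8]
grip_width: 0.0854
gripper_force: 0.0
```

Call:
{"fn": "apply_moves", "kwargs": {"rows": [[0, 0, -0.2, 0, 0, 0], [0, 0, -0.4, 0, 0, 0], [0.12, -0.08, -0.92, 0, 0, 0], [0.12, -0.08, -0.92, 0, 0, 0], [0.12, -0.08, -0.92, 0, 0, 0]]}}

```text
clock: 42.9
tcp_pos: [0.4631, 0.0627, 0.251]
orientation: [2.218, 2.225, 0.01]
contact_force: [-1.1, -0.4, -1.3]
grip_width: 0.0853
gripper_force: 0.0
```

Run:
```python
from h import *
o=r.get_obs();P=o["tcp_pos"];print(np.round(P,4),o["grip_width"])
p=r.grab_frame("wrist");rect(p,"carton",.051);rect(p,"label_roll",.05)
for t in("carton","label_roll"):
  for d in r.landmark_of(p,t)[:2]:print(t,d["conf"],ray(p,d["point"],0))
p=r.grab_frame("scene");save(p,"s9")
for t in("carton","label_roll","tape_yellow"):
  for d in r.landmark_of(p,t)[:2]:print(t,d["conf"],ray(p,d["point"],0))
```

```text
[0.4631 0.0627 0.251 ] 0.08534661507608662
carton 0.87 c 496 -55 size 75 88 ang 84.8
label_roll 0.77 c 476 139 size 64 63 ang 0.1
label_roll 0.57 c 482 38 size 72 64 ang 89.5
label_roll 0.86 [0.48422505 0.02944469 0.        ]
label_roll 0.6 [0.47424605 0.13646412 0.        ]
carton 0.86 [ 0.49710533 -0.06377394  0.        ]
label_roll 0.88 [0.48252338 0.13466662 0.        ]
label_roll 0.82 [0.4799248  0.03287517 0.        ]
tape_yellow 0.95 [0.45052283 0.53955338 0.        ]
```

View pics/s9.png

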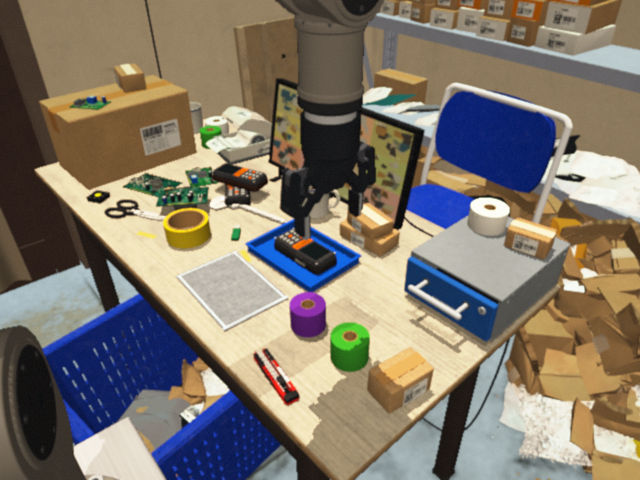

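Everything is in place: the carton (402,379) and green roll (350,346) match the first picture within about 2 px, the drawer is shut, and the tester is in the tray. Handing in.

```bash
python3 -c "
from bench import r
print(r.hand_in())"
```

```text
the job is handed in; nothing more can be done
None
```

The job is handed in at about 43 s, but no verdict came back: the tester lies flat in the blue tray, the drawer is shut against its stop, the carton and green roll stand within about 5 mm of their start positions, and the yellow tape was left alone; one finger pressed with about 53 N while first reaching for the handle, and nothing was reported as a failure.

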